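# Hang a yellow lab caddy under a retort rod with an S-hook

### The arm

A 6-joint arm with a two-finger parallel gripper is mounted at the origin on the work surface. World frame = base frame: x ahead of the robot, y to its left, z up, the work surface at z = 0. Lengths are in m, angles in rad, forces in N, time in s.
With the tool pointing down it reaches from about 0.375 to 0.9 m from the base axis. Payload 3.1 kg.
Tool frame: the origin (TCP) lies between the finger pads; the fingertips stand 11 mm ahead of it and the grasp point (between the pads) lies 8 mm behind it; z points along the fingers, y is the direction in which the jaws open and shut (so a half turn about z gives the same grasp; the last joint's range is limited). The gripper opens to 85 mm and grips with 20 to 120 N. Pads are 22 mm wide; open, the fingers measure 114 mm over their backs; the gripper's body (76 mm by 85 mm) begins 54 mm behind the grasp point. The pads swing forward as they close: fully open they stand 13 mm farther back than shut.
Start: joints at [1.137, 0.527, 1.433, -0, 1.181, -0.178], TCP at [0.158, 0.605, 0.242] pointing down, gripper open.
Joint ranges: [-3.08, 3.08], [-0.75, 2.2], [0.22, 2.44], [-1.43, 4.57], [0, 2.65], [-2.85, 2.85]. Speed limits (rad/s): [2.79, 2.79, 3.14, 3.14, 3.14, 3.14].

### API

Orientations are given as a unit quaternion [x, y, z, w].
In Python, from station import manip gives the robot as it stands. The module is installed in compiled form; this text tells all that it offers.
- The arm moves only by the tool arm_command, never from a script. Its argument "rows" is a list of rows, each a list of 3 entries, a list of its own where there are three numbers: the shift along the world's x, y, z in mm, then the turn about the world's z in rad, then the closure, from -1 (fully open) to 1 (shut), so that 0 is half open. A call has 1 to 12 rows; each row shifts and turns the commanded pose from where the row before left it; what a row does not reach is not made up. A row lasts 1/8 s, in which the tool goes at most 62.5 mm and 10.7 degrees, less where a joint would pass 70% of its speed; a pose out of reach is approached as far as the arm can. A call with a gripper value outside its range is refused whole. The fingers move at their own pace and stop on an object; "squeeze" is the grip in N (left out, the last holds). Time passes only in rows, so rows that do not move let the fingers close. It gives the time, the measured TCP pose, the force and the opening at its end, in the units of the state.
- manip.sense(): the state, without advancing time (a new reading comes with each control period).
- manip.snapshot(name): name is "side" or "top"; returns the picture (420x560x3 uint8, blue, green, red); there is no depth.
- manip.get_calibration(name): a dict with "fovy" (degrees; the focal length in pixels is half the picture's height over the tangent of half this angle, whatever the lens; pixels are square), "cx", "cy" (the principal point, pixels), "R" (3x3) and "t" (3): a world point X has camera coordinates R X + t. Camera axes: x right, y down, z forward; pixel columns grow to the right and rows downward; lengths in m; the calibration is good to about 2 mm. A picture is of the moment at which its call begins. get_calibration takes no time and is no camera call.
- manip.sign_off(): hands the job in, once; it reports no verdict.
The state is a dict: "t": time; "q": joint angles; "qd": joint speeds; "tau": joint torques, N m; "tcp_pos": TCP position; "tool_rot": TCP orientation; "force": force on the tool from outside, world axes, zero at the start; "ft_torque": the same for the moment, N m; "finger_gap": opening from 0.0 (shut) to 1.0 (fully open).
Only numpy, scipy, OpenCV 4.12 (cv2) and the standard library are available. Lean on these libraries where they do the work, as an engineer would, in place of code of your own. Each camera call takes 0.05 s, during which the arm holds its last target.

### The job

Take the orange S-hook out of its grey stand and hook it over the steel cross rod, between the two red collars, and let go of it. Then hang the yellow caddy by its wire handle in the hook's lower curl and leave it hanging still. Leave the white caddy where it stands.

Things in the scene. Friction and masses are not known exactly. Their poses are not given: they have to be found in the camera images.
- rod_mid (a point): Middle of the axis of the level steel cross rod, 12 mm thick, 290 mm above the bench, fixed between posts 240 mm either side on blue foot plates beyond it. y runs along the rod, x level away from the robot, z up. Two red collars, 24 mm in diameter, have their inner faces 50 mm either side of this point. With the hook seated on the rod, the hook's centre lies 70 mm below it.
- hook_mid (a point): Centre of the orange S-hook: 8 mm bar, 168 mm high (z), 48 wide (x), flat in y, 110 g. Curls: half circles, bar axis at radius 20, about z = +60 and -60. Upper tip at +x (far side) ends at z = +36, lower tip at -x (robot side) at z = -36; between, the bar slants from x -20, z 20 to x 20, z -20. Stands in a 48 mm deep pocket of a fixed grey stand; grip its 48 mm width from above, z = 45 to 65.
- caddy_mid (a point): Centre of the yellow caddy, 60 mm above its underside: tray 130 (x) x 70 (y) x 48 mm high, 200 g. Rigid upright wire handle: level top bar along y, 7 mm thick, 34 long, axis 62 mm above this point, legs at y = +-33. Grey grip tab at the -x end (robot side), 10 mm thick (y), x = -65 to -104, z = -10 to -40. Seated in the hook's lower curl, this point is 135 mm below the hook's centre.
- spare_mid (a point): Centre, 60 mm above the underside, of a white caddy of the same shape and size as the yellow one, with the same axes. Not to be used.
There are look-alikes about, which are no part of the job. Of the things like the part that bears caddy_mid, leave any that is green; of the rest the larger one is meant. Leave any pink look-alike of the part that bears hook_mid alone.

How it is judged:
By the outcome, as a careful person would: the job done as asked, in the order asked, and still so for the second after the job is handed in, with the robot touching nothing.
It also fails if it takes over 70 s, if anything falls off the work surface, if the arm or the gripper's body presses on something with over 40 N, if the wrist force passes 120 N, or if a joint passes its speed limit or range.

## Working session

There is one attempt and no reset: what is moved stays moved. The work goes in short steps, Python scripts to look and compute and a tool call to move; the robot and the scene stay as the last step left them, time stands still between calls to the robot, and variables do not carry over. Pictures are saved under pics/ and viewed, and the job is handed in when it is done.

Besides the shell and the picture viewer there is one more tool, called after ">>>" by a JSON object that holds its "name" and its "arguments". arm_command: Moves the arm, as the interface text tells. Its arguments: {"type":"object","properties":{"rows":{"type":"array","items":{"type":"array"}},"squeeze":{"type":"number"}},"required":["rows"]}

```bash
mkdir -p pics; python3 - <<'E'
from station import manip
import cv2,numpy as np
for n in("side","top"):
    im=manip.snapshot(n);cv2.imwrite(f"pics/{n}0.png",im)
    c=manip.get_calibration(n);print(n,c)
s=manip.sense();print(s)
E
```

```text
side {'fovy': 54.6747472975676, 'cx': 277.73760295889196, 'cy': 210.81742924453312, 'R': array([[ 0.98966776, -0.14330729, -0.00455409],
       [-0.09022297, -0.59775779, -0.79658361],
       [ 0.111434  ,  0.788764  , -0.60451122]]), 't': array([-0.45268734,  0.20937379,  1.0277235 ])}
top {'fovy': 44.1506979765008, 'cx': 275.9231058210959, 'cy': 207.84110091526887, 'R': array([[ 1.27752798e-02, -9.99918146e-01, -7.01939612e-04],
       [-9.90809271e-01, -1.25643557e-02, -1.34681570e-01],
       [ 1.34661726e-01,  2.41608301e-03, -9.90888683e-01]]), 't': array([0.04552444, 0.48733137, 1.59968666])}
{'t': 0.1, 'q': array([ 1.13649394e+00,  5.28384478e-01,  1.43377670e+00, -2.80937080e-05,
        1.18144968e+00, -1.78525294e-01]), 'qd': array([ 1.10434569e-03, -3.29202523e-03, -2.46300376e-03, -8.11390744e-04,
       -1.44259763e-05,  1.13342333e-04]), 'tau': array([-2.72788602e-04, -4.43303740e+01, -1.78585142e+01, -2.44172506e-04,
        3.94662609e-03,  5.07550695e-06]), 'tcp_pos': array([0.15784442, 0.60407989, 0.24142375]), 'tool_rot': array([ 1.27534851e-01,  9.91833576e-01, -9.66015512e-04, -2.92001164e-04]), 'force': array([ 0.08508368, -0.04658171, -0.74401324]), 'ft_torque': array([-0.02789291, -0.04169083, -0.03795202]), 'finger_gap': 0.9963754161092958}
```

View pics/side0.png

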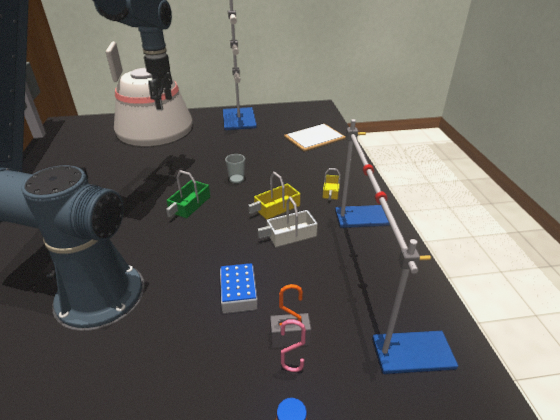

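View pics/top0.png

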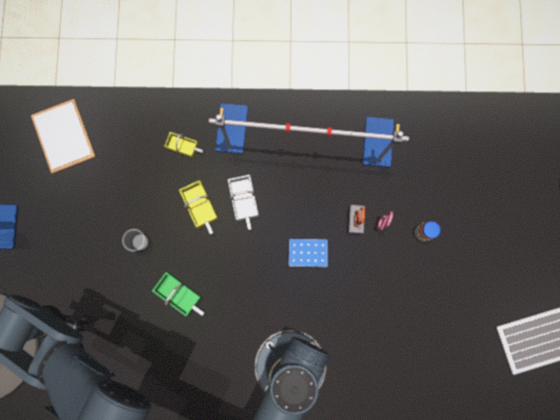

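The larger yellow caddy is at top (198,205), side (277,201). Possible mix-ups are the small yellow (182,144), white (243,198) and green (178,293) caddies, and the pink hook (386,220). The orange hook is at (358,216). I'll check these in close crops.

```bash
python3 - <<'E'
import cv2,numpy as np
t=cv2.imread("pics/top0.png");s=cv2.imread("pics/side0.png")
z=lambda im,x,y,w,h,k:cv2.resize(im[y:y+h,x:x+w],None,fx=k,fy=k,interpolation=cv2.INTER_CUBIC)
a=z(t,160,105,260,140,3)
cv2.imwrite("pics/c1.png",a)
b=z(s,230,150,110,100,4);c=z(s,255,275,80,100,4)
cv2.imwrite("pics/c2.png",np.hstack([b,c]))
E
```

```text
(no output)
```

View pics/c1.png

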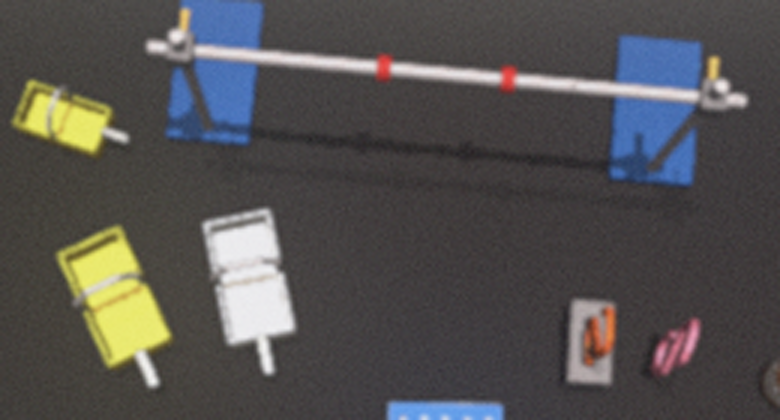

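View pics/c2.png

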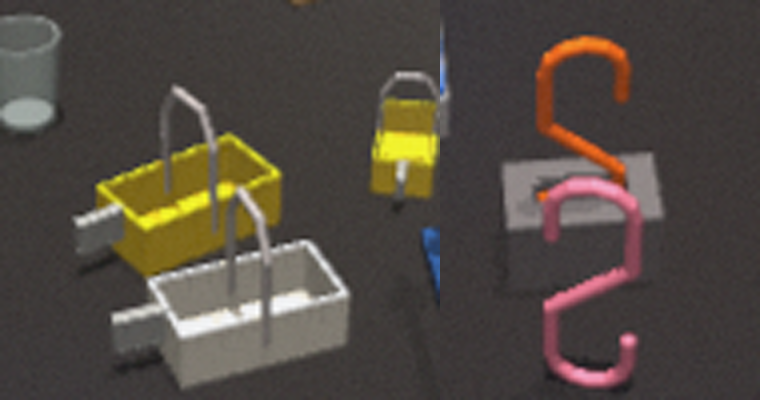

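```bash
cat > h.py <<'E'
import numpy as np,cv2
from station import manip
C={n:manip.get_calibration(n) for n in("side","top")}
def ray(n,u,v):
    c=C[n];f=210/np.tan(np.radians(c['fovy']/2))
    d=np.array([(u-c['cx'])/f,(v-c['cy'])/f,1]);R=c['R'];return -R.T@c['t'],R.T@d
def plane(n,u,v,z):
    o,d=ray(n,u,v);return o+d*(z-o[2])/d[2]
def proj(n,X):
    c=C[n];f=210/np.tan(np.radians(c['fovy']/2));p=c['R']@np.asarray(X)+c['t'];return np.array([c['cx']+f*p[0]/p[2],c['cy']+f*p[1]/p[2]])
def tri(a,b):
    o1,d1=ray("side",*a);o2,d2=ray("top",*b)
    A=np.stack([d1,-d2],1);k=np.linalg.lstsq(A,o2-o1,rcond=None)[0]
    p,q=o1+k[0]*d1,o2+k[1]*d2;return (p+q)/2,np.linalg.norm(p-q)
def blobs(im,lo,hi,amin=15):
    h=cv2.cvtColor(im,cv2.COLOR_BGR2HSV);m=cv2.inRange(h,lo,hi)
    n,l,st,ce=cv2.connectedComponentsWithStats(m)
    return [(st[i],ce[i],l==i) for i in range(1,n) if st[i][4]>=amin]
E
python3 - <<'E'
from h import *
np.set_printoptions(precision=4,suppress=True)
t=cv2.imread("pics/top0.png");s=cv2.imread("pics/side0.png")
for n,im in(("top",t),("side",s)):
    for nm,lo,hi in(("red",(0,150,100),(5,255,255)),("redb",(174,150,100),(180,255,255)),("orange",(6,180,120),(18,255,255)),("yellow",(22,150,60),(35,255,255))):
        for st,ce,m in blobs(im,lo,hi,8): print(n,nm,st,ce.round(1))
E
```

```text
top red [286 123   4   9  23] [287.3 127.1]
top red [327 127   5   9  28] [329.  130.9]
top yellow [168 135   8   7  16] [171.4 137.4]
top yellow [179 139   9  11  23] [181.9 143.5]
top yellow [166 143   6   7  11] [167.9 146.2]
top yellow [182 188   7   4  12] [185.2 189.8]
top yellow [190 201  17   8  27] [198.1 204.5]
side red [363 164  10  11  48] [367.3 167.4]
side red [376 191  11  12  55] [380.1 195.2]
side orange [279 284  23  37 238] [289.9 298.7]
side yellow [323 175  16  24 308] [330.9 186.3]
side yellow [254 183  46  36 852] [275.9 200.5]
side yellow [289 201   5   9  29] [290.5 205.4]
side yellow [421 256   9   2  12] [425.2 256.6]
```

```bash
python3 - <<'E'
from h import *
np.set_printoptions(precision=4,suppress=True)
t=cv2.imread("pics/top0.png");s=cv2.imread("pics/side0.png")
A,B=[tri(a,b) for a,b in(((367.3,167.4),(287.6,127.1)),((380.1,195.2),(329,130.9)))]
print("collars",A,B, plane("top",287.6,127.1,.29),plane("top",329,130.9,.29))
for n,im in(("top",t),("side",s)):
    for st,ce,m in blobs(im,(20,90,50),(38,255,255),150):
        r=cv2.minAreaRect(np.argwhere(m)[:,::-1].astype(np.float32));print(n,"yel",st,ce.round(1),r, cv2.boxPoints(r).round(1).tolist())
        if n=="top":
            for p in cv2.boxPoints(r): print(plane(n,*p,.048))
for st,ce,m in blobs(t,(4,110,60),(20,255,255),8): print(st,ce)
z=lambda im,x,y,w,h,k:cv2.resize(im[y:y+h,x:x+w],None,fx=k,fy=k,interpolation=cv2.INTER_CUBIC)
cv2.imwrite("pics/d1.png",np.hstack([z(t,340,195,40,50,10),z(s,265,275,40,50,10)]))
cv2.imwrite("pics/d2.png",np.hstack([z(t,172,170,50,75,7),z(s,240,165,64,75,7)]))
E
```

```text
collars (array([0.6714, 0.0223, 0.2962]), np.float64(0.0005675554797450303)) (array([ 0.6624, -0.0894,  0.2959]), np.float64(0.0007711830867044016)) [0.6729 0.0223 0.29  ] [ 0.6638 -0.0899  0.29  ]
top yel [164 131  34  27 533] [180.7 144.4] ((180.87225341796875, 144.22628784179688), (31.86754035949707, 18.283252716064453), 19.98310661315918) [[162.8000030517578, 147.39999389648438], [169.0, 130.1999969482422], [199.0, 141.10000610351562], [192.6999969482422, 158.3000030517578]]
[0.6738 0.4133 0.048 ]
[0.7303 0.3958 0.048 ]
[0.6958 0.2991 0.048 ]
[0.6397 0.317  0.048 ]
top yel [178 180  30  24 393] [192.1 190.8] ((192.43104553222656, 191.82757568359375), (18.569534301757812, 25.068870544433594), 68.19859313964844) [[177.3000030517578, 187.89999389648438], [200.60000610351562, 178.60000610351562], [207.5, 195.8000030517578], [184.1999969482422, 205.10000610351562]]
[0.5441 0.3621 0.048 ]
[0.5747 0.2899 0.048 ]
[0.5201 0.2665 0.048 ]
[0.4897 0.3384 0.048 ]
top yel [188 198  30  31 617] [201.6 212. ] ((201.63697814941406, 211.80137634277344), (26.317867279052734, 24.828174591064453), 65
[... 235 characters left out ...]
0.2998 0.048 ]
side yel [322 174  18  26 350] [330.9 186.6] ((330.93902587890625, 186.5487823486328), (16.56473159790039, 24.51580047607422), 6.34019136428833) [[321.3999938964844, 197.8000030517578], [324.1000061035156, 173.5], [340.5, 175.3000030517578], [337.79998779296875, 199.60000610351562]]
side yel [254 183  47  36 930] [276.4 200.3] ((278.1623840332031, 200.32215881347656), (26.85163116455078, 46.02111053466797), 68.96248626708984) [[251.89999389648438, 196.10000610351562], [294.79998779296875, 179.5], [304.5, 204.60000610351562], [261.5, 221.10000610351562]]
[ 51 154  44  19  62] [ 71.9194 163.629 ]
[355 208  11  19 119] [359.6218 216.8908]
[420 224   7  15  34] [421.7941 231.7353]
```

View pics/d1.png

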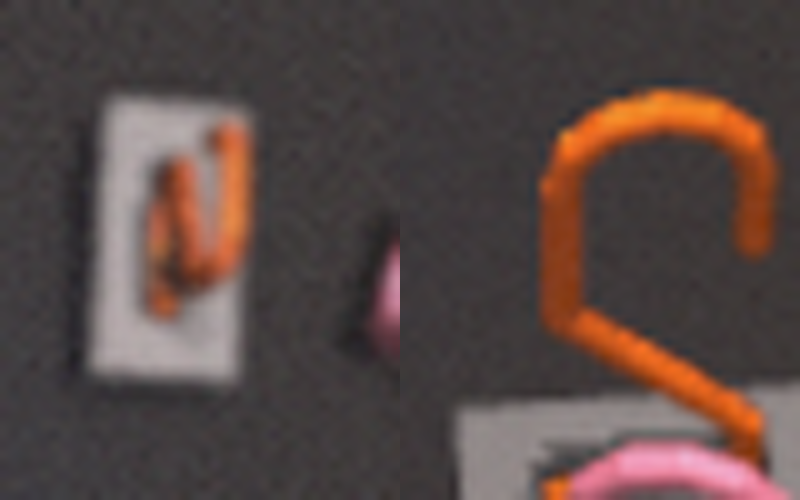

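View pics/d2.png

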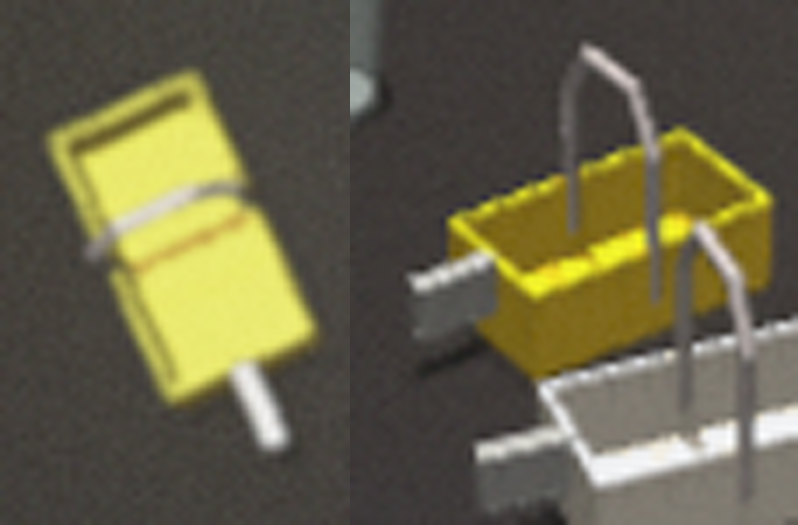

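```bash
python3 - <<'E'
from h import *
np.set_printoptions(precision=4,suppress=True)
px=lambda x,y,o,k:((x+.5)/k-.5+o[0],(y+.5)/k-.5+o[1])
T=(340,195);S=(265,275)
for nm,a,b in(("far",(357,160),(233,140)),("near",(163,190),(210,272)),("apex",(265,110),(222,205))):
    print(nm,tri(px(*a,S,10),px(*b,T,10)))
print("stand corners (z guess .055)",[plane("top",*px(*p,T,10),.055) for p in((103,95),(252,105),(240,383),(90,372))])
print("stand side corner L/R back", plane("side",*px(460,408,S,10),.055))
T=(172,170);S=(240,165)
r=np.array([plane("top",*px(*p,T,7),.048)[:2] for p in((48,138),(195,68),(318,328),(172,404))])
print("rim",r,r.mean(0),np.linalg.norm(np.diff(np.vstack([r,r[:1]]),axis=0),axis=1))
ax=(r[0]+r[1]-r[2]-r[3])/2;print("yaw",np.arctan2(ax[1],ax[0]))
ay=(r[0]-r[1]+r[3]-r[2])/2;print("yaw",np.arctan2(-ay[0],ay[1]))
print("tab tip",plane("top",*px(276,443,T,7),.05),"tab root",plane("top",*px(243,370,T,7),.05))
for a,b in(((237,48),(120,233)),((282,85),(205,192))): print("bar",tri(px(*a,S,7),px(*b,T,7)))
s=np.array([plane("side",*px(*p,S,7),.048)[:2] for p in((100,217),(333,130),(420,198),(182,295))]);print("side rim",s,s.mean(0))
for n in C: print(n,-C[n]['R'].T@C[n]['t'])
E
```

```text
far (array([ 0.4731, -0.2018,  0.1566]), np.float64(0.004148266729427234))
near (array([ 0.4347, -0.1961,  0.1477]), np.float64(0.002842912170943047))
apex (array([ 0.4537, -0.1965,  0.1685]), np.float64(0.006467931129929517))
stand corners (z guess .055) [array([ 0.4985, -0.1783,  0.055 ]), array([ 0.496 , -0.2246,  0.055 ]), array([ 0.4092, -0.22  ,  0.055 ]), array([ 0.412 , -0.1737,  0.055 ])]
stand side corner L/R back [ 0.5042 -0.1877  0.055 ]
rim [[0.5396 0.3585]
 [0.5723 0.2936]
 [0.4553 0.235 ]
 [0.4205 0.2989]] [0.4969 0.2965] [0.0727 0.1309 0.0727 0.1331]
yaw 0.4644449342761671
yaw 0.48307753236291157
tab tip [0.4036 0.2519 0.05  ] tab root [0.4359 0.2675 0.05  ]
bar (array([0.4877, 0.3112, 0.126 ]), np.float64(0.003881748010121999))
bar (array([0.5039, 0.2753, 0.128 ]), np.float64(0.0007939367812716665))
side rim [[0.4252 0.3028]
 [0.5408 0.3575]
 [0.5709 0.296 ]
 [0.4547 0.2386]] [0.4979 0.2987]
side [ 0.3524 -0.7503  0.786 ]
top [0.2669 0.0478 1.6508]
```

```bash
python3 - <<'E'
from h import *
t=manip.snapshot("top");s=manip.snapshot("side")
z=lambda im,x,y,w,h,k:cv2.resize(im[y:y+h,x:x+w],None,fx=k,fy=k,interpolation=cv2.INTER_CUBIC)
a=z(t,345,200,30,36,16)
a=cv2.convertScaleAbs(a,alpha=1.4)
mid=np.array([.4525,-.198,.088])
for yaw,col in((-.05,(255,255,0)),(-.15,(0,255,0))):
  c,sn=np.cos(yaw),np.sin(yaw)
  for x,zz in((20,60),(-20,60),(0,80),(20,36),(-20,20),(20,-20),(-20,-36)):
    p=proj("top",mid+np.array([c*x,sn*x,zz])/1000);q=((p-[345,200]+.5)*16-.5).round().astype(int)
    cv2.circle(a,tuple(int(v) for v in q),4,col,1)
    if yaw==-.05: cv2.putText(a,f"{x},{zz}",(int(q[0])+5,int(q[1])),0,.4,(255,255,255))
cv2.imwrite("pics/e1.png",a)
E
```

```text
(no output)
```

View pics/e1.png

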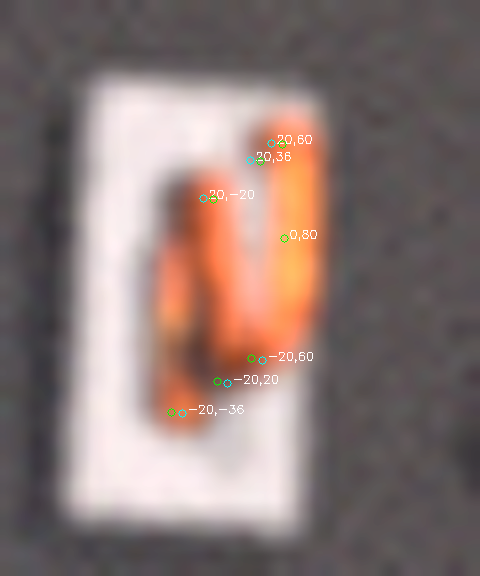

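The top crop shows the orange hook in its grey stand, with its upper curl running along u≈363, v 208–222. It's at about (0.4535, -0.199) with yaw about -0.07. The pink hook stands separately to the right at (386,220), and I'll leave it alone.

The rod's middle is at (0.668, -0.034) with yaw -0.08. The yellow caddy is at (0.497, 0.297) with yaw 0.47, and its 131 x 73 mm rim matches the size given. I'll move above the hook now.

>>> {"name": "arm_command", "arguments": {"rows": [[[30, -35, 0], -0.077, -1], [[30, -35, 0], -0.077, -1], [[30, -35, 0], -0.077, -1], [[30, -35, 0], -0.077, -1], [[30, -35, 0], -0.077, -1], [[30, -35, 0], -0.077, -1], [[30, -35, 0], -0.077, -1], [[30, -35, 0], -0.077, -1], [[6, -50, 0], -0.077, -1], [[6, -50, 0], -0.077, -1], [[6, -50, 0], -0.077, -1], [[6, -50, 0], -0.077, -1]], "squeeze": 40}}

```text
t: 1.7
tcp_pos: [0.4222, 0.1231, 0.2424]
tool_rot: [0.557, 0.83, 0.0, 0.0]
force: [0.5, 0.2, 0.7]
finger_gap: 0.997
```

>>> {"name": "arm_command", "arguments": {"rows": [[[6, -50, 0], -0.077, -1], [[6, -50, 0], -0.077, -1], [[6, -50, 0], -0.077, -1], [[6, -50, 0], -0.077, -1], [[6, -50, 0], -0.077, -1], [[0, -20, 0], -0.077, -1], [[0, 0, 0], 0, -1], [[0, 0, 0], 0, -1]]}}

```text
t: 2.7
tcp_pos: [0.4516, -0.1443, 0.2421]
tool_rot: [0.731, 0.682, 0.0, -0.001]
force: [0.3, 0.7, -0.4]
finger_gap: 0.999
```

>>> {"name": "arm_command", "arguments": {"rows": [[[2, -28, 0], 0, -1], [[0, -27, 0], 0, -1], [[0, 0, -20], 0, -1], [[0, 0, -20], 0, -1], [[0, 0, 0], 0, -1]]}}

```text
t: 3.32
tcp_pos: [0.4531, -0.1982, 0.2012]
tool_rot: [0.731, 0.682, -0.0, -0.002]
force: [-0.2, 0.3, -0.1]
finger_gap: 1.003
```

```bash
python3 - <<'E'
from h import *
t=manip.snapshot("top");s=manip.snapshot("side")
z=lambda im,x,y,w,h,k:cv2.resize(im[y:y+h,x:x+w],None,fx=k,fy=k,interpolation=cv2.INTER_CUBIC)
cv2.imwrite("pics/f1.png",np.hstack([z(t,320,170,90,90,4),z(s,235,220,110,90,4)]))
print(manip.sense()['tcp_pos'])
E
```

```text
[ 0.45433603 -0.19942053  0.20268873]
```

View pics/f1.png

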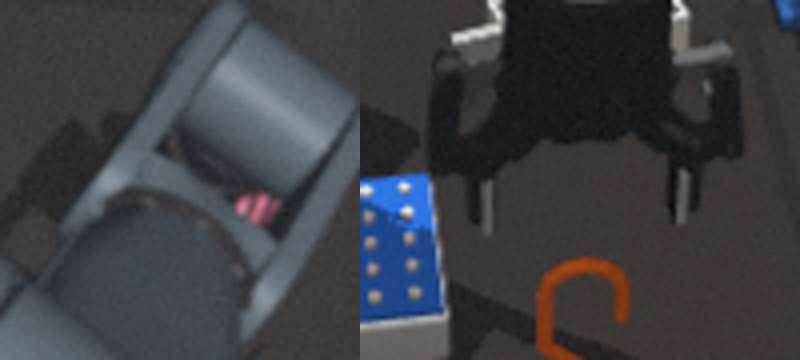

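The side crop shows the open fingers at 485 and 683, centred over the hook (537–628). Next I'll descend and close.

>>> {"name": "arm_command", "arguments": {"rows": [[[0, 0, -20], 0, -1], [[0, 0, -20], 0, -1], [[0, 0, -16], 0, -1], [[0, 0, -10], 0, -1], [[0, 0, 0], 0, -1], [[0, 0, 0], 0, 0], [[0, 0, 0], 0, 1], [[0, 0, 0], 0, 1], [[0, 0, 0], 0, 1], [[0, 0, 0], 0, 1], [[0, 0, 0], 0, 1]], "squeeze": 40}}

```text
t: 4.8
tcp_pos: [0.4545, -0.2007, 0.137]
tool_rot: [0.732, 0.682, 0.0, 0.001]
force: [-0.6, 0.2, 6.0]
finger_gap: 0.542
```

```bash
python3 - <<'E'
from h import *
t=manip.snapshot("top");s=manip.snapshot("side")
z=lambda im,x,y,w,h,k:cv2.resize(im[y:y+h,x:x+w],None,fx=k,fy=k,interpolation=cv2.INTER_CUBIC)
cv2.imwrite("pics/f2.png",z(s,235,220,110,120,5))
x=manip.sense();print(x['tcp_pos'],x['finger_gap'],x['force'],x['ft_torque'])
E
```

```text
[ 0.45450033 -0.20069736  0.13699359] 0.54270323861136 [-0.37447225 -0.04069992  6.07846057] [0.0526681  0.08111425 0.00047619]
```

View pics/f2.png

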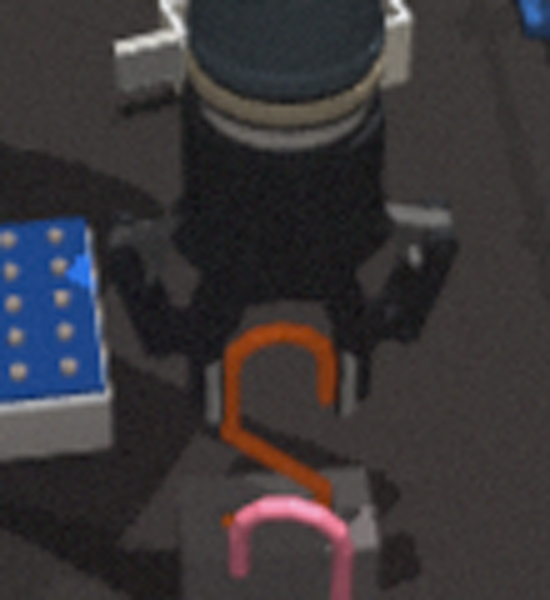

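>>> {"name": "arm_command", "arguments": {"rows": [[[0, 0, 6], 0, 1], [[0, 0, 12], 0, 1], [[0, 0, 22], 0, 1], [[0, 0, 30], 0, 1], [[0, 0, 30], 0, 1], [[0, 0, 20], 0, 1], [[0, 0, 0], 0, 1], [[0, 0, 0], 0, 1]], "squeeze": 60}}

```text
t: 5.9
tcp_pos: [0.4535, -0.1999, 0.2557]
tool_rot: [0.732, 0.682, -0.0, -0.001]
force: [-0.0, 0.4, -1.4]
finger_gap: 0.539
```

```bash
python3 - <<'E'
from h import *
t=manip.snapshot("top");s=manip.snapshot("side")
z=lambda im,x,y,w,h,k:cv2.resize(im[y:y+h,x:x+w],None,fx=k,fy=k,interpolation=cv2.INTER_CUBIC)
cv2.imwrite("pics/f3.png",z(s,235,160,110,150,5)[:,:,:])
cv2.imwrite("pics/f3.png",z(s,235,180,120,120,5))
x=manip.sense();print(x['tcp_pos'],x['finger_gap'],x['force'],x['ft_torque'])
E
```

```text
[ 0.45338155 -0.19986663  0.25524036] 0.5339902082366181 [-0.93693749  0.00906908 -1.35596182] [-0.02373205 -0.03233552  0.02924076]
```

View pics/f3.png

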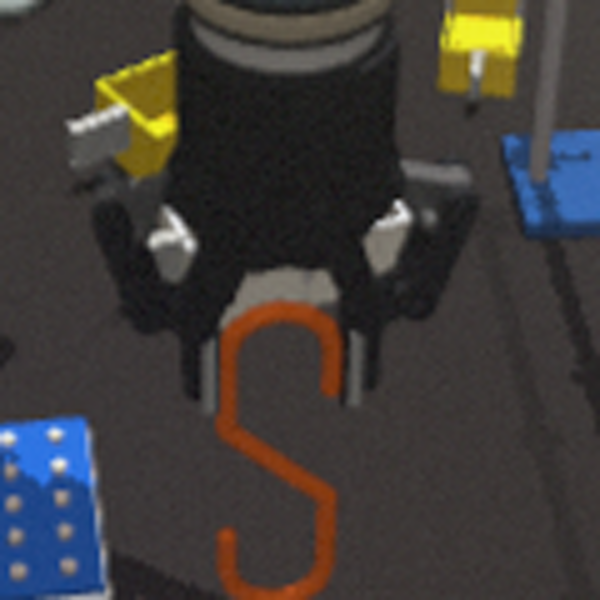

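```bash
python3 - <<'E'
from h import *
np.set_printoptions(precision=4,suppress=True)
for p in((283,313),(278,588),(228,370),(332,380),(335,500)):
    u,v=(p[0]+.5)/5-.5+235,(p[1]+.5)/5-.5+180
    o,d=ray("side",u,v);k=(-.2-o[1])/d[1];print(p,o+k*d)
E
```

```text
(283, 313) [ 0.4548 -0.2     0.2891]
(278, 588) [ 0.455  -0.2     0.1378]
(228, 370) [ 0.4343 -0.2     0.2634]
(332, 380) [ 0.4742 -0.2     0.2526]
(335, 500) [ 0.4774 -0.2     0.1866]
```

```bash
python3 - <<'E'
from h import *
np.set_printoptions(precision=4,suppress=True)
s=manip.snapshot("side")
for st,ce,m in blobs(s,(4,110,60),(20,255,255),60):
    print(st,ce)
    if st[4]>150 and st[0]<350:
        z=cv2.resize(s[230:315,265:325],None,fx=7,fy=7,interpolation=cv2.INTER_CUBIC);cv2.imwrite("pics/f4.png",z)
        f=lambda u,v:(lambda o,d:o+d*(-.2-o[1])/d[1])(*ray("side",u,v))
        x,y,w,h,_=st
        print("top edge",f(x+w/2,y-.5),"bottom",f(x+w/2,y+h-.5))
E
```

```text
[   0    0   77  123 3832] [40.0608 58.5548]
top edge [ 0.1551 -0.2     0.6989] bottom [ 0.1045 -0.2     0.5508]
[ 0 58  7 23 84] [ 2.0238 70.131 ]
[   0  113   33   70 1096] [ 12.823  145.4389]
top edge [ 0.0824 -0.2     0.5666] bottom [ 0.0429 -0.2     0.4603]
[356 117 119  35 938] [406.7004 126.145 ]
[318 136  27  10  65] [331.1538 140.9538]
[278 240  26  62 580] [290.1397 270.1052]
top edge [ 0.4543 -0.2     0.2957] bottom [ 0.4569 -0.2     0.1241]
```

View pics/f4.png

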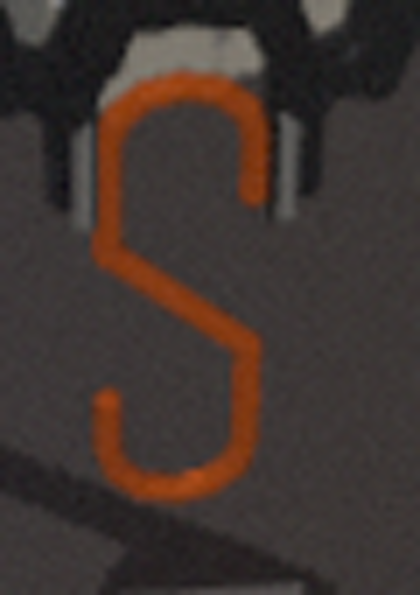

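>>> {"name": "arm_command", "arguments": {"rows": [[[0, 0, 15], 0, 1], [[10, 14, 20], 0, 1], [[15, 21, 20], 0, 1], [[15, 21, 5], -0.01, 1], [[15, 21, 0], 0, 1], [[15, 21, 0], 0, 1], [[15, 21, 0], 0, 1], [[15, 21, 0], 0, 1], [[15, 21, 0], 0, 1], [[8, 13, 0], 0, 1], [[0, 0, 0], 0, 1], [[0, 0, 0], 0, 1]]}}

```text
t: 7.55
tcp_pos: [0.5765, -0.0269, 0.3159]
tool_rot: [0.735, 0.678, -0.001, -0.0]
force: [-0.6, -0.2, -1.6]
finger_gap: 0.536
```

```bash
python3 - <<'E'
from h import *
t=manip.snapshot("top");s=manip.snapshot("side")
z=lambda im,x,y,w,h,k:cv2.resize(im[y:y+h,x:x+w],None,fx=k,fy=k,interpolation=cv2.INTER_CUBIC)
cv2.imwrite("pics/g1.png",np.hstack([z(s,290,110,120,120,5)]))
x=manip.sense();print(x['tcp_pos'],x['finger_gap'],x['force'],x['tool_rot'])
E
```

```text
[ 0.57663882 -0.02712221  0.31622423] 0.5345352726546496 [-1.05145676  0.36444277 -2.20569981] [ 7.35497833e-01  6.77527007e-01 -2.91725186e-04 -9.23089183e-05]
```

View pics/g1.png

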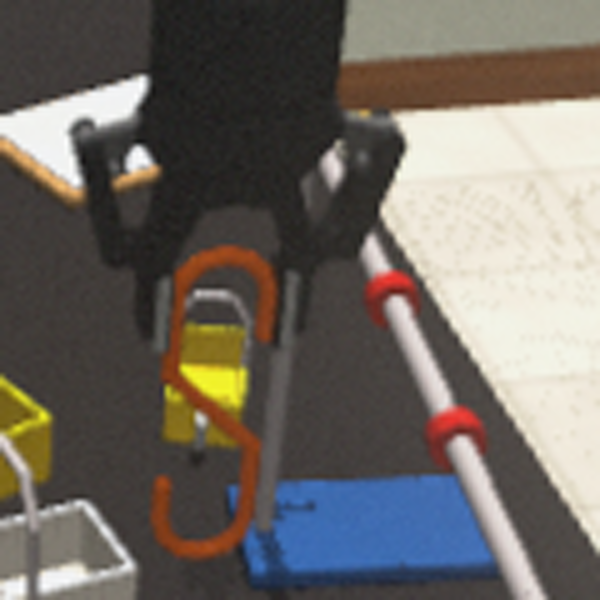

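```bash
python3 - <<'E'
from h import *
np.set_printoptions(precision=4,suppress=True)
print(proj("side",[.668,-.034,.29]),proj("side",[.668,-.034,.296]))
g=lambda p:((p[0]+.5)/5-.5+290,(p[1]+.5)/5-.5+110)
f=lambda u,v:(lambda o,d:o+d*(-.027-o[1])/d[1])(*ray("side",u,v))
s=manip.snapshot("side")
m=cv2.inRange(cv2.cvtColor(s,cv2.COLOR_BGR2HSV),(4,110,60),(20,255,255))[150:230,315:350]
ys,xs=np.nonzero(m);print("hook px",xs.min()+315,xs.max()+315,ys.min()+150,ys.max()+150)
print("hook top",f(xs.mean()+315,ys.min()+149.5),"bot",f(xs.mean()+315,ys.max()+150.5))
print("tip end",f(*g((265,342))), "rod between collars", g((423.5,366.5)), plane("side",*g((423.5,366.5)),.29))
E
```

```text
[373.4036 183.0239] [373.7784 180.7456]
hook px 320 345 159 221
hook top [ 0.5717 -0.027   0.3565] bot [ 0.5852 -0.027   0.1851]
tip end [ 0.5983 -0.027   0.3054] rod between collars (374.3, 182.9) [ 0.6701 -0.0338  0.29  ]
```

>>> {"name": "arm_command", "arguments": {"rows": [[[15, -1, 0], 0, 1], [[15, -1, 0], 0, 1], [[15, -1, 0], 0, 1], [[12, -1, 0], 0, 1], [[12, -1, 0], 0, 1], [[12, -1, 0], 0, 1], [[11, -1, 0], 0, 1], [[0, 0, 0], 0, 1], [[0, 0, 0], 0, 1]]}}

```text
t: 8.82
tcp_pos: [0.6688, -0.0333, 0.3162]
tool_rot: [0.735, 0.678, -0.0, -0.0]
force: [-0.0, 0.9, -1.6]
finger_gap: 0.538
```

```bash
python3 - <<'E'
from h import *
t=manip.snapshot("top");s=manip.snapshot("side")
z=lambda im,x,y,w,h,k:cv2.resize(im[y:y+h,x:x+w],None,fx=k,fy=k,interpolation=cv2.INTER_CUBIC)
cv2.imwrite("pics/g2.png",np.hstack([z(s,310,110,120,120,5)]))
x=manip.sense();print(x['tcp_pos'],x['finger_gap'],x['force'],x['tool_rot'])
E
```

```text
[ 0.66866187 -0.03323355  0.31635867] 0.5405086444286942 [ 0.302666    0.06825049 -1.92001363] [ 7.35143361e-01  6.77911630e-01 -1.43998476e-04 -1.98788151e-04]
```

View pics/g2.png

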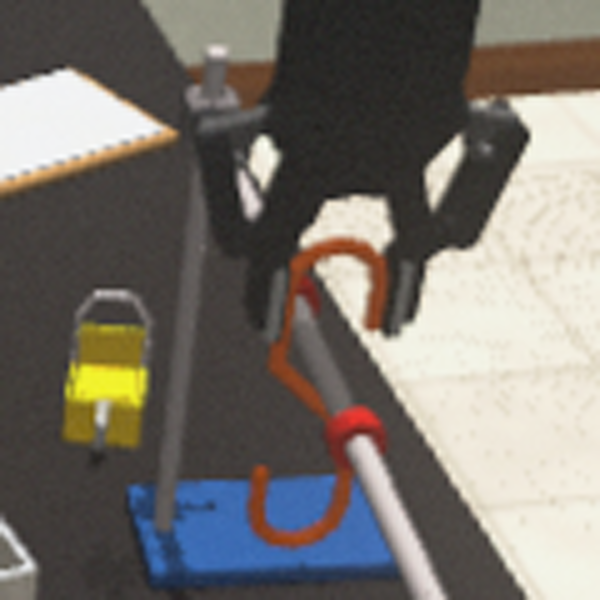

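No contact so far, and the rod passes under the hook's tip into the upper curl. Next I'll lower it to seat.

>>> {"name": "arm_command", "arguments": {"rows": [[[0, 0, -10], 0, 1], [[0, 0, -10], 0, 1], [[0, 0, -10], 0, 1], [[0, 0, -8], 0, 1], [[0, 0, -4], 0, 1], [[0, 0, -2], 0, 1], [[0, 0, 0], 0, 1]]}}

```text
t: 9.8
tcp_pos: [0.6692, -0.0334, 0.2724]
tool_rot: [0.735, 0.678, 0.0, 0.0]
force: [-0.2, -0.5, -0.5]
finger_gap: 0.534
```

>>> {"name": "arm_command", "arguments": {"rows": [[[0, 0, -2], 0, 1], [[0, 0, 0], 0, 1]]}}

```text
t: 10.05
tcp_pos: [0.6691, -0.0333, 0.2704]
tool_rot: [0.735, 0.678, 0.0, 0.0]
force: [0.1, -0.2, -0.6]
finger_gap: 0.534
```

```bash
python3 - <<'E'
from h import *
t=manip.snapshot("top");s=manip.snapshot("side")
z=lambda im,x,y,w,h,k:cv2.resize(im[y:y+h,x:x+w],None,fx=k,fy=k,interpolation=cv2.INTER_CUBIC)
cv2.imwrite("pics/g3.png",np.hstack([z(s,320,130,100,120,5)]))
x=manip.sense();print(x['tcp_pos'],x['finger_gap'],x['force'],x['tool_rot'])
E
```

```text
[ 0.66913503 -0.03334453  0.2704293 ] 0.5392847742058492 [-0.23795536 -0.44500587 -1.57712526] [7.35166970e-01 6.77886066e-01 5.02476994e-05 7.24173194e-05]
```

View pics/g3.png

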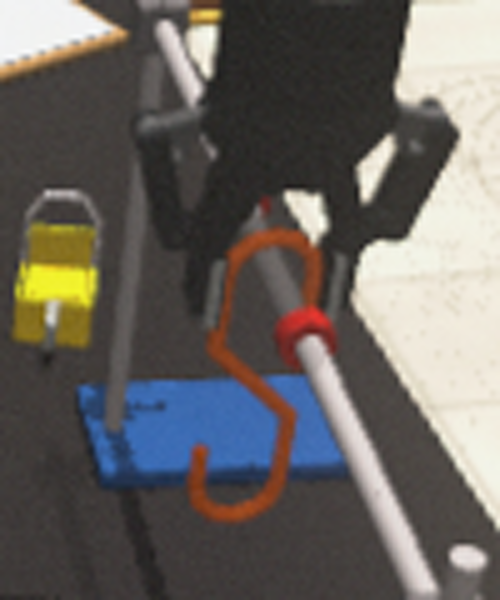

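>>> {"name": "arm_command", "arguments": {"rows": [[[0, 0, -2], 0, 1], [[0, 0, 0], 0, 1]]}}

```text
t: 10.4
tcp_pos: [0.6689, -0.0333, 0.2681]
tool_rot: [0.735, 0.678, -0.0, -0.0]
force: [0.2, -0.1, -1.8]
finger_gap: 0.534
```

>>> {"name": "arm_command", "arguments": {"rows": [[[0, 0, -1], 0, 1], [[0, 0, 0], 0, 1]]}}

```text
t: 10.65
tcp_pos: [0.669, -0.0333, 0.2672]
tool_rot: [0.735, 0.678, -0.0, -0.0]
force: [-0.1, -0.1, -0.5]
finger_gap: 0.537
```

>>> {"name": "arm_command", "arguments": {"rows": [[[0, 0, -1], 0, 1], [[0, 0, 0], 0, 1]]}}

```text
t: 10.9
tcp_pos: [0.669, -0.0333, 0.2662]
tool_rot: [0.735, 0.678, -0.0, -0.0]
force: [-0.3, -1.3, -1.7]
finger_gap: 0.541
```

>>> {"name": "arm_command", "arguments": {"rows": [[[0, 0, -1], 0, 1], [[0, 0, 0], 0, 1]]}}

```text
t: 11.15
tcp_pos: [0.6692, -0.0334, 0.2658]
tool_rot: [0.735, 0.678, 0.0, 0.0]
force: [-0.8, -0.3, 1.4]
finger_gap: 0.537
```

>>> {"name": "arm_command", "arguments": {"rows": [[[0, 0, 0], 0, 0], [[0, 0, 0], 0, -0.2], [[0, 0, 0], 0, -0.4], [[0, 0, 0], 0, -0.7], [[0, 0, 0], 0, -1], [[0, 0, 0], 0, -1], [[0, 0, 0], 0, -1], [[0, 0, 0], 0, -1]]}}

```text
t: 12.15
tcp_pos: [0.6691, -0.0334, 0.2653]
tool_rot: [0.735, 0.678, 0.0, -0.0]
force: [-0.5, -0.2, 0.1]
finger_gap: 0.998
```

```bash
python3 - <<'E'
from h import *
s=manip.snapshot("side")
z=lambda im,x,y,w,h,k:cv2.resize(im[y:y+h,x:x+w],None,fx=k,fy=k,interpolation=cv2.INTER_CUBIC)
cv2.imwrite("pics/g4.png",np.hstack([z(s,320,130,100,120,5)]))
x=manip.sense();print(x['tcp_pos'],x['finger_gap'],x['force'],x['tool_rot'])
E
```

```text
[ 0.66911905 -0.033353    0.26532814] 1.0013307119390285 [0.30202473 0.12531138 0.08741347] [7.35153627e-01 6.77900541e-01 2.49614388e-05 7.62336737e-06]
```

View pics/g4.png

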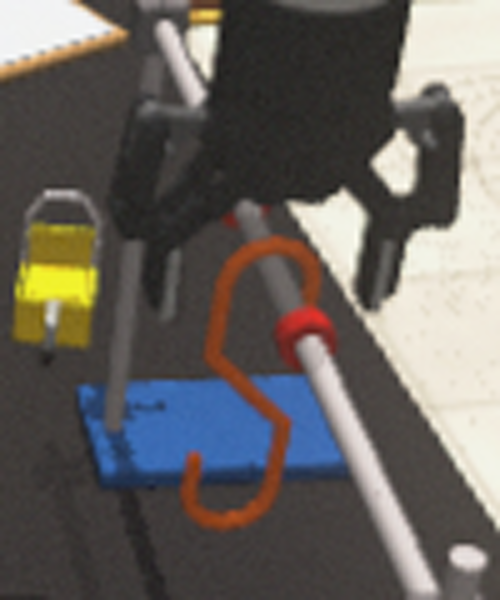

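The hook hangs on the rod between the collars and the fingers are clear. Next I'll retreat upward and go to the caddy's tab.

>>> {"name": "arm_command", "arguments": {"rows": [[[0, 0, 15], 0, -1], [[0, 0, 25], 0, -1], [[0, 0, 35], 0, -1], [[0, 0, 35], 0, -1], [[-10, 10, 10], 0, -1], [[-24, 28, 0], -0.1, -1], [[-24, 28, 0], -0.1, -1], [[-24, 28, 0], -0.1, -1], [[-24, 28, 0], -0.1, -1], [[-24, 28, 0], -0.1, -1], [[-24, 28, 0], -0.1, -1], [[-24, 28, 0], -0.1, -1]]}}

```text
t: 13.7
tcp_pos: [0.4887, 0.1738, 0.3846]
tool_rot: [0.924, 0.383, -0.001, -0.0]
force: [-0.4, 0.7, 0.9]
finger_gap: 1.0
```

>>> {"name": "arm_command", "arguments": {"rows": [[[-24, 28, -20], -0.1, -1], [[-24, 28, -20], -0.1, -1], [[-24, 28, -20], -0.117, -1], [[0, 0, 0], 0, -1], [[0, 0, 0], 0, -1]]}}

```text
t: 14.32
tcp_pos: [0.4189, 0.2566, 0.3254]
tool_rot: [0.972, 0.235, 0.0, 0.0]
force: [0.2, -0.1, 0.1]
finger_gap: 1.003
```

```bash
python3 - <<'E'
from h import *
s=manip.snapshot("side");t=manip.snapshot("top")
z=lambda im,x,y,w,h,k:cv2.resize(im[y:y+h,x:x+w],None,fx=k,fy=k,interpolation=cv2.INTER_CUBIC)
cv2.imwrite("pics/h1.png",np.hstack([z(s,210,100,200,150,4)]))
cv2.imwrite("pics/h1t.png",np.hstack([z(t,150,100,200,150,4)]))
x=manip.sense();print(x['tcp_pos'],x['finger_gap'],x['force'],x['tool_rot'])
E
```

```text
[0.41987525 0.25626655 0.32585427] 0.9969929368275806 [ 0.46154154 -0.07034199 -0.29866652] [9.72229739e-01 2.34027281e-01 7.49453642e-04 7.18837629e-05]
```

View pics/h1.png

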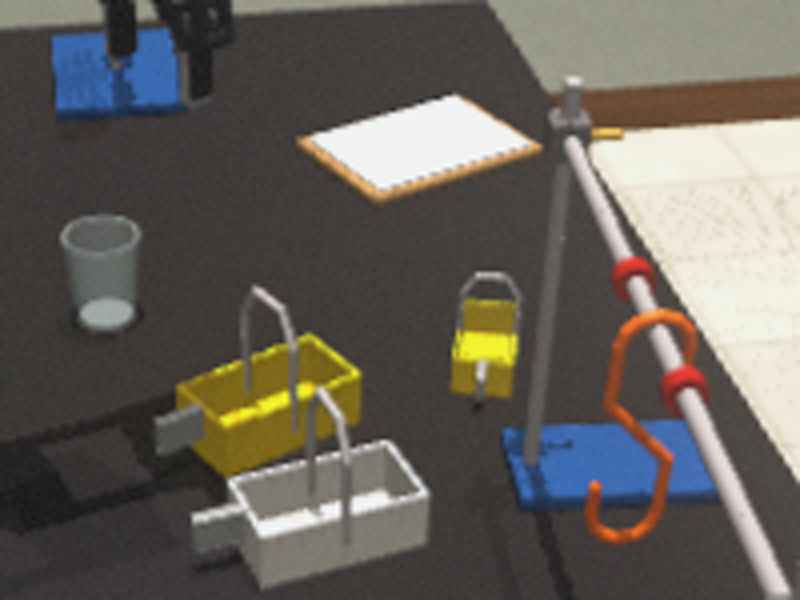

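View pics/h1t.png

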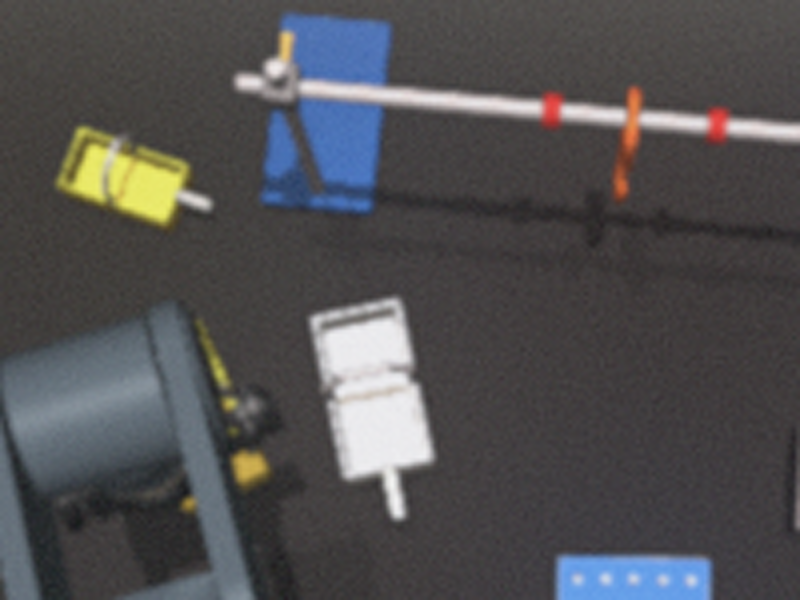

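```bash
python3 - <<'E'
from h import *
np.set_printoptions(precision=4,suppress=True)
q=lambda x,y,o:((x+.5)/4-.5+o[0],(y+.5)/4-.5+o[1])
S=(210,100);T=(150,100)
f=lambda p:(lambda o,d:o+d*(-.035-o[1])/d[1])(*ray("side",*q(*p,S)))
for n,p in(("low curl bottom axis",(625,535)),("lower tip",(595,484)),("top axis",(655,318)),("slant hi",(608,402)),("slant lo",(666,462))): print(n,f(p))
print(tri(q(595,484,S),q(620,192,T)))
for p in((632,95),(620,192)): print(plane("top",*q(*p,T),.29),plane("top",*q(*p,T),.18))
E
```

```text
low curl bottom axis [ 0.6695 -0.035   0.1444]
lower tip [ 0.6456 -0.035   0.1869]
top axis [ 0.666  -0.035   0.3011]
slant hi [ 0.6461 -0.035   0.2464]
slant lo [ 0.6874 -0.035   0.1985]
(array([ 0.6458, -0.0301,  0.1827]), np.float64(0.0034165948878064393))
[ 0.684  -0.0319  0.29  ] [ 0.7178 -0.0384  0.18  ]
[ 0.6165 -0.0241  0.29  ] [ 0.6448 -0.03    0.18  ]
```

>>> {"name": "arm_command", "arguments": {"rows": [[[0, 0, -40], 0, -1], [[0, 0, -40], 0, -1], [[0, 0, -40], 0, -1], [[0, 0, -40], 0, -1], [[0, 0, -40], 0, -1], [[0, 0, -30], 0, -1], [[0, 0, -20], 0, -1], [[0, 0, 0], 0, -1]]}}

```text
t: 15.42
tcp_pos: [0.4195, 0.2559, 0.0743]
tool_rot: [0.972, 0.234, -0.001, 0.0]
force: [-0.2, -0.1, 0.3]
finger_gap: 0.997
```

```bash
python3 - <<'E'
from h import *
s=manip.snapshot("side");t=manip.snapshot("top")
z=lambda im,x,y,w,h,k:cv2.resize(im[y:y+h,x:x+w],None,fx=k,fy=k,interpolation=cv2.INTER_CUBIC)
cv2.imwrite("pics/h2.png",np.hstack([z(s,215,140,130,100,6)]))
cv2.imwrite("pics/h2t.png",np.hstack([z(t,150,150,120,100,5)]))
x=manip.sense();print(x['tcp_pos'],x['finger_gap'],x['force'],x['tool_rot'])
E
```

```text
[0.42024735 0.25642845 0.07579557] 0.996003944312081 [-0.38182508 -1.35288741  0.50980864] [ 9.72291390e-01  2.33771331e-01  6.45150688e-04 -4.13800461e-05]
```

View pics/h2.png

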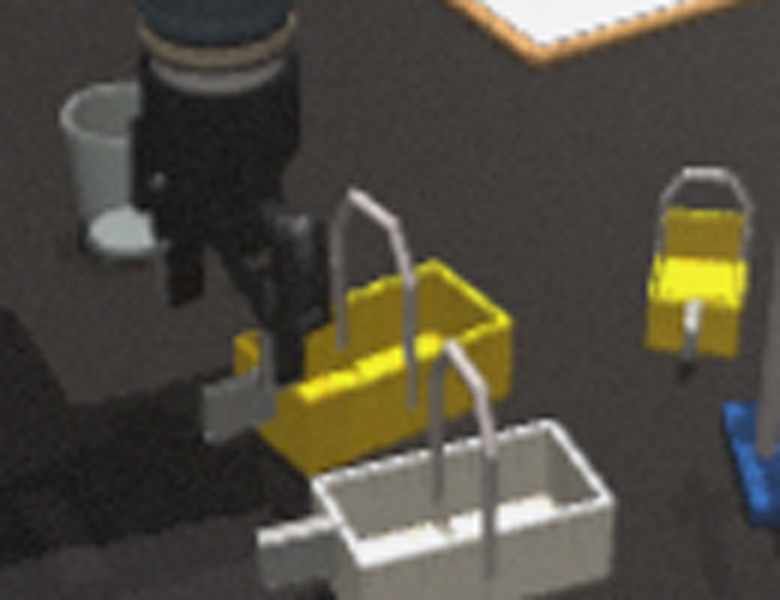

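View pics/h2t.png

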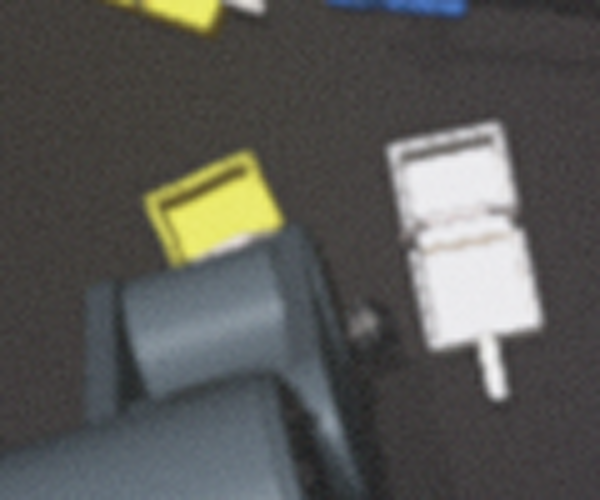

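>>> {"name": "arm_command", "arguments": {"rows": [[[0, 0, -20], 0, -1], [[0, 0, -16], 0, -1], [[0, 0, -11], 0, -1], [[0, 0, 0], 0, -1], [[0, 0, 0], 0, 0], [[0, 0, 0], 0, 0.4], [[0, 0, 0], 0, 0.7], [[0, 0, 0], 0, 1], [[0, 0, 0], 0, 1], [[0, 0, 0], 0, 1], [[0, 0, 0], 0, 1], [[0, 0, 0], 0, 1]], "squeeze": 60}}

```text
t: 17.02
tcp_pos: [0.4192, 0.2566, 0.0286]
tool_rot: [0.972, 0.234, 0.0, -0.0]
force: [-0.3, -1.2, 6.0]
finger_gap: 0.108
```

```bash
python3 - <<'E'
from h import *
s=manip.snapshot("side")
z=lambda im,x,y,w,h,k:cv2.resize(im[y:y+h,x:x+w],None,fx=k,fy=k,interpolation=cv2.INTER_CUBIC)
cv2.imwrite("pics/h3.png",np.hstack([z(s,215,140,130,100,6)]))
x=manip.sense();print(x['tcp_pos'],x['finger_gap'],x['force'],x['tool_rot'])
E
```

```text
[0.41924666 0.25666089 0.02863886] 0.10578882690028665 [ 0.42774088 -0.5229603   5.28617469] [ 9.72196888e-01  2.34164773e-01  2.63522720e-04 -1.32072997e-05]
```

View pics/h3.png

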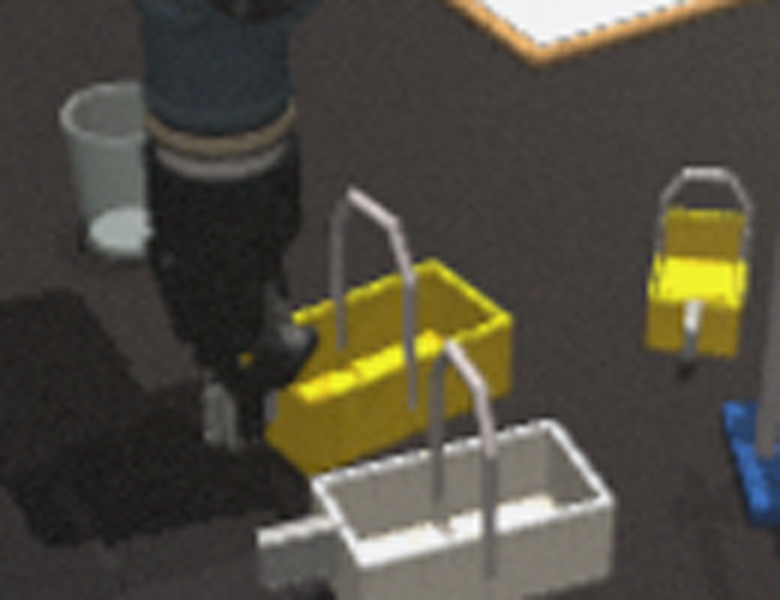

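>>> {"name": "arm_command", "arguments": {"rows": [[[0, 0, 0], 0, 1], [[0, 0, 0], 0, 1], [[0, 0, 8], 0, 1], [[0, 0, 14], 0, 1], [[0, 0, 20], 0, 1], [[0, 0, 24], 0, 1], [[0, 0, 24], 0, 1], [[0, 0, 24], 0, 1], [[0, 0, 20], 0, 1], [[0, 0, 14], 0, 1], [[0, 0, 0], 0, 1], [[0, 0, 0], 0, 1]], "squeeze": 100}}

```text
t: 18.58
tcp_pos: [0.4185, 0.2565, 0.1758]
tool_rot: [0.972, 0.234, -0.001, 0.0]
force: [-0.5, -0.3, -2.5]
finger_gap: 0.1
```

```bash
python3 - <<'E'
from h import *
s=manip.snapshot("side")
z=lambda im,x,y,w,h,k:cv2.resize(im[y:y+h,x:x+w],None,fx=k,fy=k,interpolation=cv2.INTER_CUBIC)
cv2.imwrite("pics/h4.png",np.hstack([z(s,195,80,150,130,5)]))
x=manip.sense();print(x['tcp_pos'],x['finger_gap'],x['force'],x['tool_rot'],x['ft_torque'])
E
```

```text
[0.4183979  0.25640738 0.17558546] 0.10011590760679753 [-0.0665114  -0.05016208 -1.56889046] [ 9.72188844e-01  2.34196210e-01 -9.90147417e-04  8.42347262e-05] [-0.09475369  0.21631872  0.03468864]
```

View pics/h4.png

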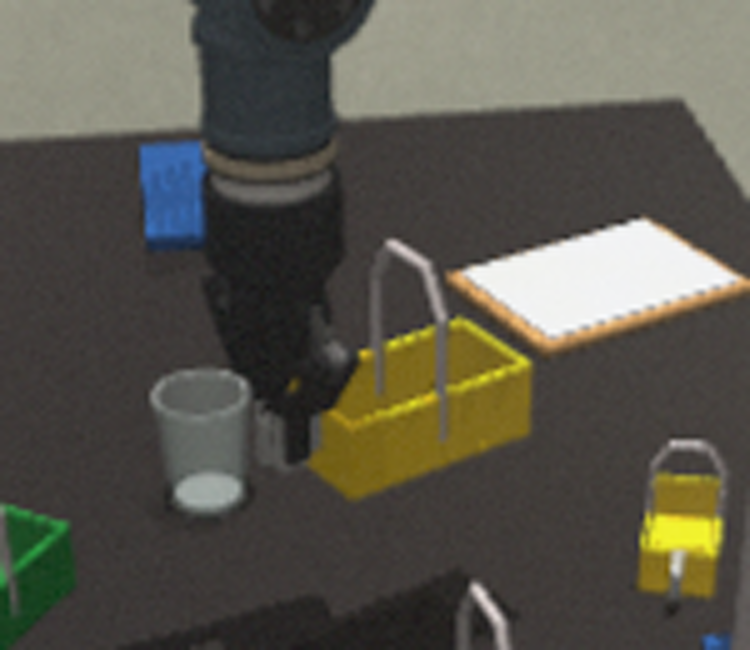

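>>> {"name": "arm_command", "arguments": {"rows": [[[0, 0, 10], 0, 1], [[0, -10, 5], -0.03, 1], [[4, -20, 0], -0.05, 1], [[5, -26, 0], -0.05, 1], [[5, -26, 0], -0.05, 1], [[5, -26, 0], -0.06, 1], [[5, -26, 0], -0.06, 1], [[5, -26, 0], -0.06, 1], [[5, -26, 0], -0.06, 1], [[5, -26, 0], -0.05, 1], [[4, -26, 0], -0.05, 1], [[4, -20, 0], -0.034, 1]]}}

```text
t: 20.12
tcp_pos: [0.4661, -0.0029, 0.1916]
tool_rot: [0.999, -0.042, 0.0, 0.0]
force: [0.0, -0.1, -2.1]
finger_gap: 0.1
```

>>> {"name": "arm_command", "arguments": {"rows": [[[0, -12, 0], 0, 1], [[0, -4, -20], 0, 1], [[0, 0, -25], 0, 1], [[0, 0, -25], 0, 1], [[0, 0, -12], 0, 1], [[0, 0, 0], 0, 1], [[0, 0, 0], 0, 1]]}}

```text
t: 21.0
tcp_pos: [0.4667, -0.0175, 0.11]
tool_rot: [0.999, -0.04, 0.001, 0.0]
force: [0.3, -0.2, -2.5]
finger_gap: 0.103
```

```bash
python3 - <<'E'
from h import *
s=manip.snapshot("side");t=manip.snapshot("top")
z=lambda im,x,y,w,h,k:cv2.resize(im[y:y+h,x:x+w],None,fx=k,fy=k,interpolation=cv2.INTER_CUBIC)
cv2.imwrite("pics/i1.png",np.hstack([z(s,270,130,130,120,6)]))
cv2.imwrite("pics/i1t.png",np.hstack([z(t,250,110,110,110,5)]))
x=manip.sense();print(x['tcp_pos'],x['finger_gap'],x['force'],x['tool_rot'],x['t'])
r=x['tool_rot'];print(2*np.arctan2(r[1],r[0])-np.pi/2)
E
```

```text
[ 0.46673997 -0.01746329  0.11012468] 0.10377542553234541 [-0.2822769  -0.15016059 -1.86574855] [ 9.99178943e-01 -4.05027650e-02  9.57519791e-04  2.23333021e-04] 21.1
-1.6518240601759546
```

View pics/i1.png

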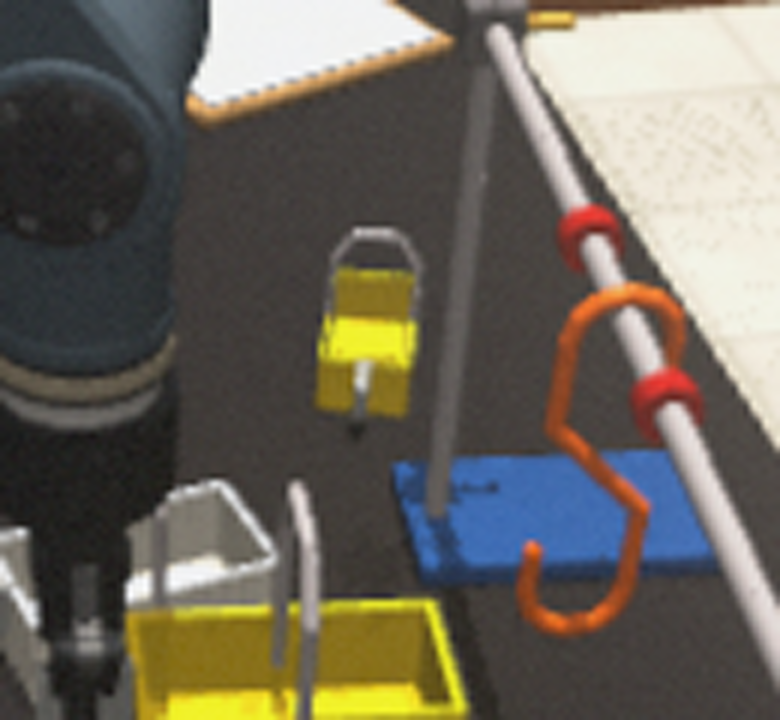

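View pics/i1t.png

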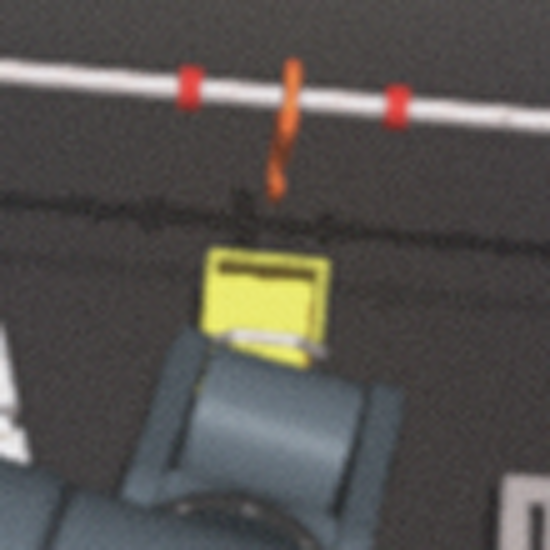

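```bash
python3 - <<'E'
from h import *
np.set_printoptions(precision=4,suppress=True)
a=lambda x,y:((x+.5)/6-.5+270,(y+.5)/6-.5+130)
b=lambda x,y:((x+.5)/5-.5+250,(y+.5)/5-.5+110)
print("bar far",tri(a(297,488),b(228,335)),"near",tri(a(312,545),b(303,346)))
print("pred bar side",proj("side",[.5544,-.0246,.2035]),a(304,516),"top",proj("top",[.5544,-.0246,.2035]),b(265,340))
print("hook tip",tri(a(532,550),b(277,190)))
f=lambda p:(lambda o,d:o+d*(-.035-o[1])/d[1])(*ray("side",*a(*p)))
for n,p in(("low curl bottom axis",(572,624)),("lower tip end",(532,542)),("top axis",(633,293)),("slant hi",(555,430)),("slant lo",(640,508))): print(n,f(p))
# rim front corners
print("front rim corner", tri(a(437,600),b(208,250)))
E
```

```text
bar far (array([ 0.5558, -0.0026,  0.2012]), np.float64(0.0029414521366104506)) near (array([ 0.5503, -0.0452,  0.2063]), np.float64(0.005538468393482147))
pred bar side [320.0214 215.9448] (320.25, 215.58333333333331) top [303.0196 176.5218] (302.6, 177.6)
hook tip (array([ 0.6457, -0.0312,  0.1817]), np.float64(0.002582519587507233))
low curl bottom axis [ 0.6671 -0.035   0.1441]
lower tip end [ 0.645  -0.035   0.1891]
top axis [ 0.6697 -0.035   0.3026]
slant hi [ 0.6476 -0.035   0.2431]
slant lo [ 0.6873 -0.035   0.2011]
front rim corner (array([0.6225, 0.0072, 0.1271]), np.float64(0.003141541319989313))
```

```bash
python3 - <<'E'
from h import *
np.set_printoptions(precision=4,suppress=True)
b=lambda x,y:((x+.5)/5-.5+250,(y+.5)/5-.5+110)
for p in((192,328),(215,350),(365,375),(400,388)):
    for z in(.25,.3,.36): print(p,z,plane("top",*b(*p),z))
s=manip.snapshot("side");cv2.imwrite("pics/i2.png",cv2.resize(s[60:270,200:420],None,fx=2.8,fy=2.8,interpolation=cv2.INTER_CUBIC))
E
```

```text
(192, 328) 0.25 [0.5483 0.0191 0.25  ]
(192, 328) 0.3 [0.5383 0.0201 0.3   ]
(192, 328) 0.36 [0.5262 0.0214 0.36  ]
(215, 350) 0.25 [0.5362 0.0063 0.25  ]
(215, 350) 0.3 [0.5266 0.0078 0.3   ]
(215, 350) 0.36 [0.515  0.0096 0.36  ]
(365, 375) 0.25 [ 0.5233 -0.0762  0.25  ]
(365, 375) 0.3 [ 0.5141 -0.0718  0.3   ]
(365, 375) 0.36 [ 0.5031 -0.0664  0.36  ]
(400, 388) 0.25 [ 0.5163 -0.0954  0.25  ]
(400, 388) 0.3 [ 0.5074 -0.0903  0.3   ]
(400, 388) 0.36 [ 0.4967 -0.0842  0.36  ]
```

View pics/i2.png

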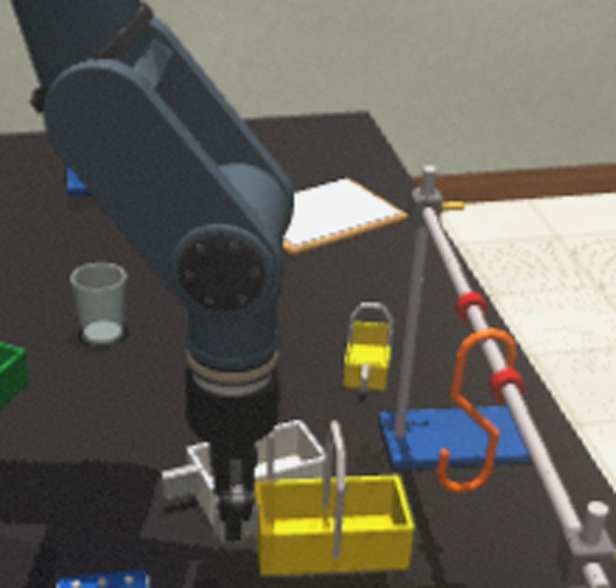

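>>> {"name": "arm_command", "arguments": {"rows": [[[0, 0, -4], 0, 1], [[12, -1, 0], 0, 1], [[16, -1.3, 0], 0, 1], [[16, -1.3, 0], 0, 1], [[16, -1.3, 0], 0, 1], [[10, -0.8, 0], 0, 1], [[0, 0, 0], 0, 1]]}}

```text
t: 22.02
tcp_pos: [0.5371, -0.0232, 0.1053]
tool_rot: [0.999, -0.041, 0.001, 0.0]
force: [0.0, -0.3, -2.5]
finger_gap: 0.102
```

```bash
python3 - <<'E'
from h import *
s=manip.snapshot("side")
cv2.imwrite("pics/i3.png",cv2.resize(s[110:260,270:420],None,fx=4,fy=4,interpolation=cv2.INTER_CUBIC))
x=manip.sense();print(x['tcp_pos'],x['force'])
E
```

```text
[ 0.53600229 -0.0229804   0.10512965] [ 0.99715871  0.81999445 -3.06119956]
```

View pics/i3.png

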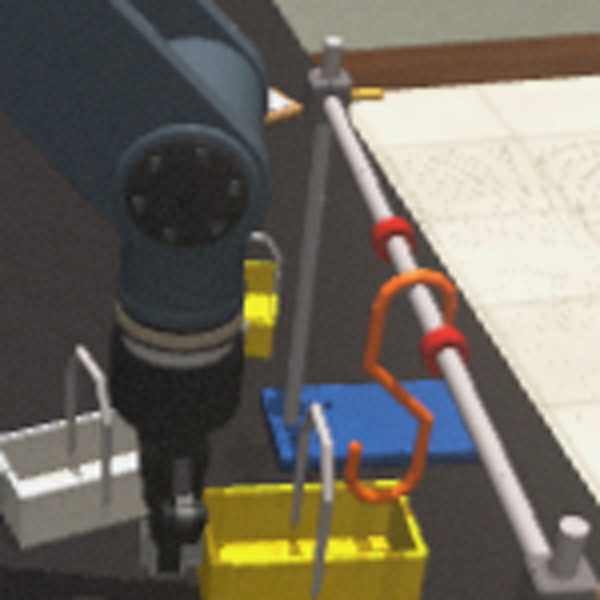

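>>> {"name": "arm_command", "arguments": {"rows": [[[12, -1, 0], 0, 1], [[12, -1, 0], 0, 1], [[10, -0.8, 0], 0, 1], [[8, -0.6, 0], 0, 1], [[0, 0, 0], 0, 1]]}}

```text
t: 22.7
tcp_pos: [0.5789, -0.0266, 0.1053]
tool_rot: [0.999, -0.041, 0.0, 0.0]
force: [-0.7, 0.6, -2.0]
finger_gap: 0.101
```

```bash
python3 - <<'E'
from h import *
s=manip.snapshot("side")
cv2.imwrite("pics/i4.png",cv2.resize(s[140:260,300:420],None,fx=5,fy=5,interpolation=cv2.INTER_CUBIC))
x=manip.sense();print(x['tcp_pos'],x['force'])
E
```

```text
[ 0.57808448 -0.02639478  0.10516939] [-0.31684264  0.2945864  -2.24491004]
```

View pics/i4.png

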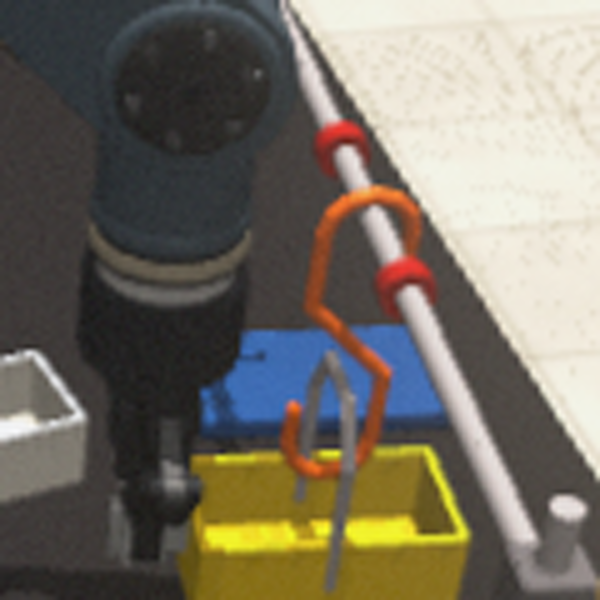

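The handle's bar is inside the curl opening: over the tip, under the slant, with the hook between the legs. Next I'll lower it.

>>> {"name": "arm_command", "arguments": {"rows": [[[0, 0, -8], 0, 1], [[0, 0, -10], 0, 1], [[0, 0, -10], 0, 1], [[0, 0, -8], 0, 1], [[0, 0, -6], 0, 1], [[0, 0, -4], 0, 1], [[0, 0, 0], 0, 1]]}}

```text
t: 23.62
tcp_pos: [0.578, -0.0264, 0.059]
tool_rot: [0.999, -0.041, -0.0, -0.0]
force: [0.7, 0.7, -2.5]
finger_gap: 0.107
```

>>> {"name": "arm_command", "arguments": {"rows": [[[0, 0, -2], 0, 1], [[0, 0, 0], 0, 1]]}}

```text
t: 23.88
tcp_pos: [0.5782, -0.0265, 0.0574]
tool_rot: [0.999, -0.041, 0.0, 0.0]
force: [-0.1, -0.9, -1.8]
finger_gap: 0.101
```

```bash
python3 - <<'E'
from h import *
s=manip.snapshot("side")
cv2.imwrite("pics/i5.png",cv2.resize(s[140:260,300:420],None,fx=5,fy=5,interpolation=cv2.INTER_CUBIC))
x=manip.sense();print(x['tcp_pos'],x['force'],x['ft_torque'])
E
```

```text
[ 0.57815205 -0.02644504  0.05747564] [-0.46060384 -0.34298417 -1.60564464] [0.06917443 0.21696848 0.00818246]
```

View pics/i5.png

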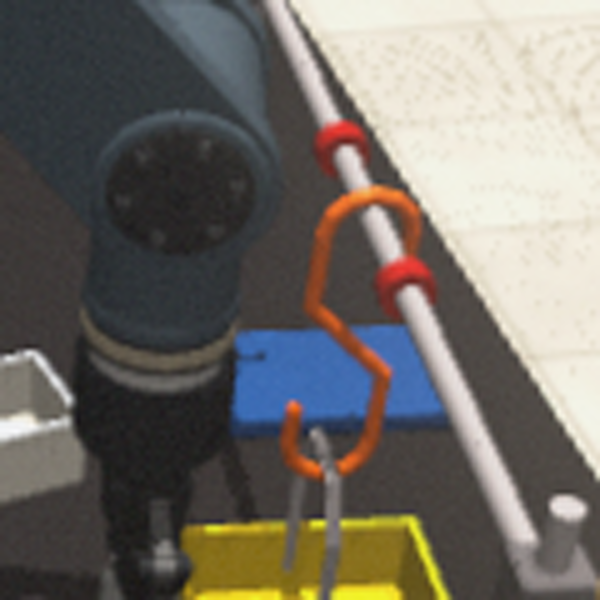

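>>> {"name": "arm_command", "arguments": {"rows": [[[0, 0, -2], 0, 1], [[0, 0, 0], 0, 1]]}}

```text
t: 24.18
tcp_pos: [0.578, -0.0264, 0.0552]
tool_rot: [0.999, -0.041, -0.0, -0.0]
force: [0.2, -0.4, -1.8]
finger_gap: 0.101
```

```bash
python3 -c "
from h import *
x=manip.sense();print(x['tcp_pos'],x['force'],x['ft_torque'])"
```

```text
[ 0.57800426 -0.02643504  0.05522344] [ 0.20773269 -0.42957259 -1.83329461] [0.0340701  0.17780425 0.00135817]
```

>>> {"name": "arm_command", "arguments": {"rows": [[[0, 0, -1], 0, 1], [[0, 0, 0], 0, 1]]}}

```text
t: 24.42
tcp_pos: [0.5786, -0.0266, 0.0546]
tool_rot: [0.999, -0.041, 0.001, 0.0]
force: [-0.6, 0.1, -1.4]
finger_gap: 0.101
```

```bash
python3 -c "
from h import *
x=manip.sense();print(x['tcp_pos'],x['force'],x['ft_torque'])"
```

```text
[ 0.57858463 -0.02656022  0.05456969] [-0.63464904  0.14617929 -1.44976996] [ 0.01214719  0.02301544 -0.00567698]
```

>>> {"name": "arm_command", "arguments": {"rows": [[[0, 0, -1], 0, 1], [[0, 0, 0], 0, 1]]}}

```text
t: 24.68
tcp_pos: [0.579, -0.0266, 0.0539]
tool_rot: [0.999, -0.041, 0.001, 0.0]
force: [-0.2, -0.7, 2.3]
finger_gap: 0.101
```

```bash
python3 -c "
from h import *
x=manip.sense();print(x['tcp_pos'],x['force'],x['ft_torque'])"
```

```text
[ 0.57898979 -0.02664806  0.05387009] [-0.22990458 -0.67289305  2.26301243] [-0.02822453 -0.22032155  0.00477154]
```

>>> {"name": "arm_command", "arguments": {"rows": [[[0, 0, 0.5], 0, 1], [[0, 0, 0], 0, 1], [[0, 0, 0], 0, 1]], "squeeze": 20}}

```text
t: 25.05
tcp_pos: [0.5784, -0.0265, 0.054]
tool_rot: [0.999, -0.041, 0.0, 0.0]
force: [0.6, 0.4, 3.9]
finger_gap: 0.098
```

>>> {"name": "arm_command", "arguments": {"rows": [[[0, 0, 0], 0, 0.75], [[0, 0, 0], 0, 0.7], [[0, 0, 0], 0, 0.6], [[0, 0, 0], 0, 0.4], [[0, 0, 0], 0, 0], [[0, 0, 0], 0, -0.3], [[0, 0, 0], 0, -0.3], [[0, 0, 0], 0, -0.3]]}}

```text
t: 26.05
tcp_pos: [0.5781, -0.0264, 0.0538]
tool_rot: [0.999, -0.041, 0.0, -0.0]
force: [-0.2, -0.3, -0.5]
finger_gap: 0.651
```

```bash
python3 - <<'E'
from h import *
s=manip.snapshot("side")
cv2.imwrite("pics/i6.png",cv2.resize(s[140:290,280:420],None,fx=4,fy=4,interpolation=cv2.INTER_CUBIC))
x=manip.sense();print(x['tcp_pos'],x['force'],x['ft_torque'],x['finger_gap'])
E
```

```text
[ 0.57809163 -0.02644646  0.05381304] [ 0.66124653 -0.75731488  0.14248613] [ 0.00191651 -0.02187629 -0.0327432 ] 0.6490342751149353
```

View pics/i6.png

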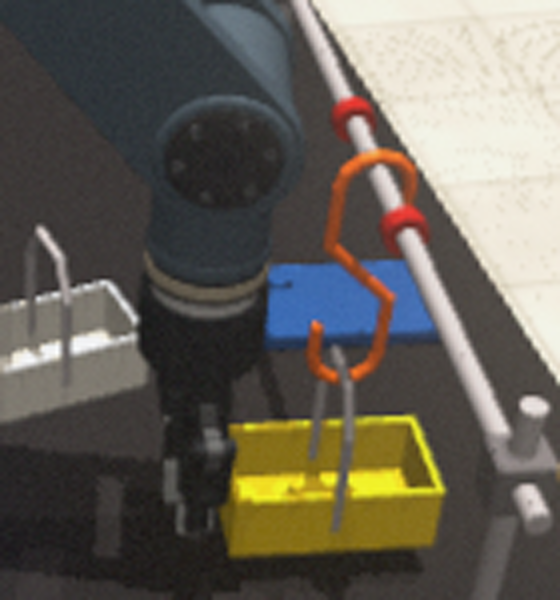

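Released; the caddy hangs in the curl. Next I'll back the open fingers straight off the tab.

>>> {"name": "arm_command", "arguments": {"rows": [[[-6, 0.5, 0], 0, -0.3], [[-12, 1, 0], 0, -0.3], [[-18, 1.5, 0], 0, -0.3], [[-20, 1.6, 0], 0, -0.3], [[-20, 1.6, 0], 0, -0.3], [[-20, 1.6, 20], 0, -0.3], [[-15, 1.2, 40], 0, -0.3], [[0, 0, 40], 0, -0.3], [[0, 0, 20], 0, -0.3], [[0, 0, 0], 0, -0.3]]}}

```text
t: 27.35
tcp_pos: [0.4671, -0.0175, 0.1751]
tool_rot: [0.999, -0.041, 0.002, 0.0]
force: [-0.8, -1.0, -0.3]
finger_gap: 0.648
```

```bash
python3 - <<'E'
from h import *
s=manip.snapshot("side");t=manip.snapshot("top")
cv2.imwrite("pics/j1.png",cv2.resize(s[140:290,260:420],None,fx=4,fy=4,interpolation=cv2.INTER_CUBIC))
cv2.imwrite("pics/j1t.png",cv2.resize(t[90:240,150:350],None,fx=4,fy=4,interpolation=cv2.INTER_CUBIC))
x=manip.sense();print(x['tcp_pos'],x['force'],x['t'])
E
```

```text
[ 0.46605196 -0.01722477  0.17328421] [ 0.92365744  0.14145811 -0.49682109] 27.45
```

View pics/j1.png

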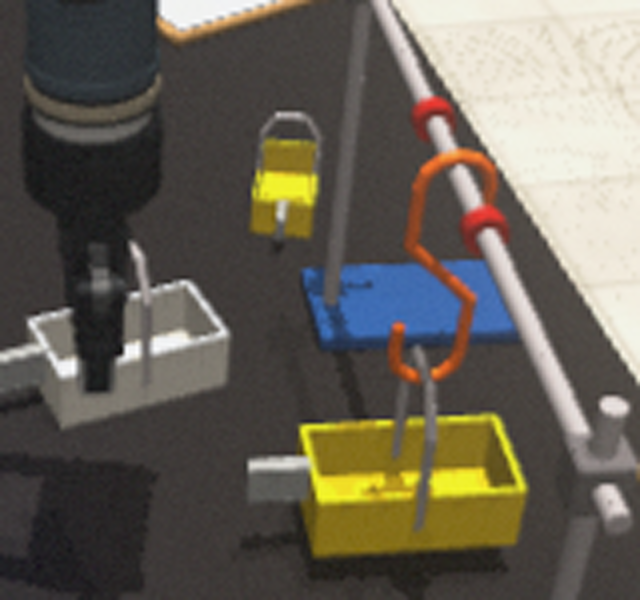

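View pics/j1t.png

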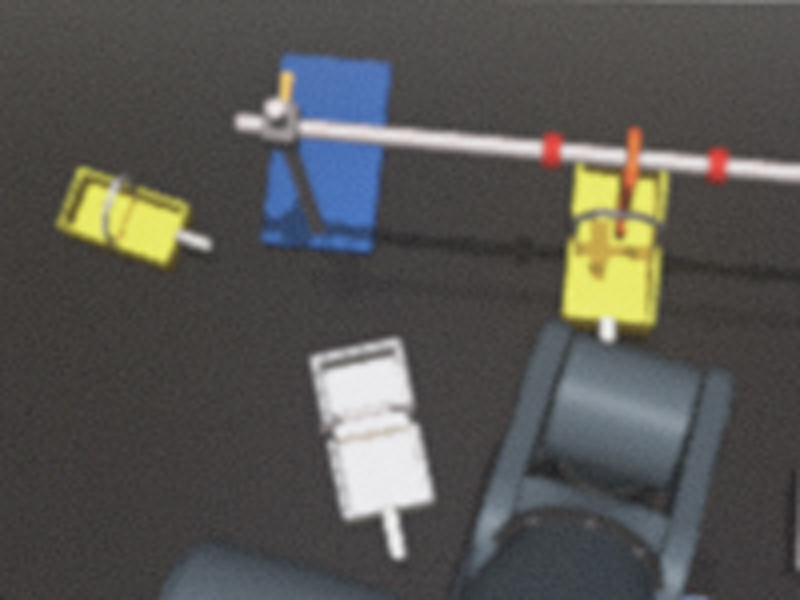

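>>> {"name": "arm_command", "arguments": {"rows": [[[-15, 0, 10], 0, -0.3], [[-20, 0, 10], 0, -0.3], [[0, 0, 0], 0, -0.3], [[0, 0, 0], 0, -0.3], [[0, 0, 0], 0, -0.3], [[0, 0, 0], 0, -0.3], [[0, 0, 0], 0, -0.3], [[0, 0, 0], 0, -0.3], [[0, 0, 0], 0, -0.3], [[0, 0, 0], 0, -0.3], [[0, 0, 0], 0, -0.3], [[0, 0, 0], 0, -0.3]]}}

```text
t: 28.95
tcp_pos: [0.4321, -0.0175, 0.1938]
tool_rot: [0.999, -0.041, 0.0, 0.0]
force: [-0.3, 0.3, 0.2]
finger_gap: 0.65
```

>>> {"name": "arm_command", "arguments": {"rows": [[[0, 0, 0], 0, -0.3], [[0, 0, 0], 0, -0.3], [[0, 0, 0], 0, -0.3], [[0, 0, 0], 0, -0.3], [[0, 0, 0], 0, -0.3], [[0, 0, 0], 0, -0.3], [[0, 0, 0], 0, -0.3], [[0, 0, 0], 0, -0.3], [[0, 0, 0], 0, -0.3], [[0, 0, 0], 0, -0.3], [[0, 0, 0], 0, -0.3], [[0, 0, 0], 0, -0.3]]}}

```text
t: 30.45
tcp_pos: [0.4321, -0.0174, 0.1938]
tool_rot: [0.999, -0.041, 0.0, -0.0]
force: [-0.2, -0.5, 0.5]
finger_gap: 0.65
```

```bash
python3 - <<'E'
from h import *
for i in range(8):
    s=manip.snapshot("side")
    for st,ce,m in blobs(s,(20,90,50),(38,255,255),500):
        print(round(manip.sense()['t'],2),st,ce.round(2))
cv2.imwrite("pics/k1.png",cv2.resize(s[130:290,220:420],None,fx=4,fy=3.7,interpolation=cv2.INTER_CUBIC))
t=manip.snapshot("top");cv2.imwrite("pics/k1t.png",t)
E
```

```text
30.5 [ 334  243   59   37 1759] [362.27 261.31]
30.55 [ 334  243   59   37 1758] [362.27 261.33]
30.6 [ 334  243   59   37 1756] [362.29 261.33]
30.65 [ 334  243   59   37 1757] [362.29 261.3 ]
30.7 [ 334  243   59   37 1757] [362.29 261.31]
30.75 [ 334  243   59   37 1756] [362.28 261.28]
30.8 [ 334  243   59   37 1761] [362.32 261.32]
30.85 [ 334  243   59   37 1762] [362.32 261.32]
```

View pics/k1.png

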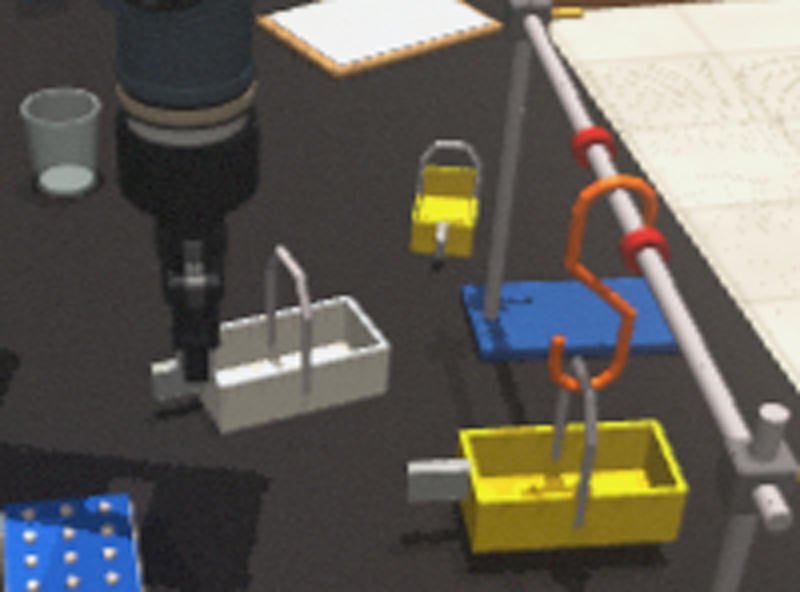

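View pics/k1t.png

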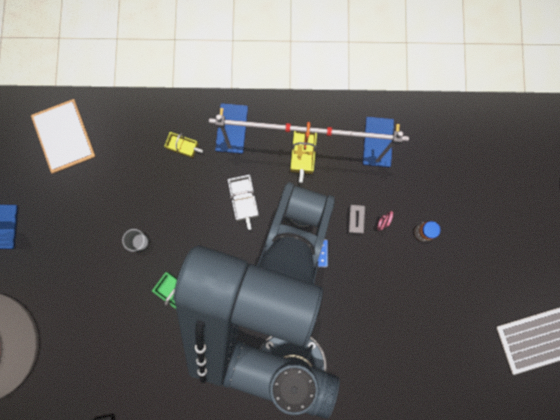

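The yellow caddy hangs still in the hook's lower curl: its mask's centre stays within 0.05 px over 0.35 s. The hook is between the collars, and the white caddy, pink hook, small yellow caddy and green caddy are unmoved. The arm is clear, so I'll hand it in.

```bash
python3 -c "
from station import manip
print(manip.sign_off(), manip.sense()['t'])"
```

```text
the job is handed in; nothing more can be done
the job is handed in; nothing more can be done
```

I took the orange hook from its stand, hooked it over the rod between the red collars and let go. Then I lifted the larger yellow caddy by its tab, hung its handle in the hook's lower curl and backed off. I handed the job in at about 31 s, against the 70 s limit.

**Last checks:**
- **Hanging still:** over 0.35 s the caddy's image stayed within 0.05 px. The pictures show the handle bar in the curl and a gap between the tray and its shadow on the bench.
- **Robot clear:** the wrist force was back to noise level and the gripper was well away from everything. The highest force I saw was about 6 N, while closing on the hook and on the tab.
- **Other things:** the white caddy, small yellow caddy and pink hook look unmoved. The arm partly hides the green caddy in the last top picture, but it never went near it.

**Disagreements:** heights found from the two cameras together read about 4–6 mm too high. I used the given heights and felt for contact instead. The hook's exact turn about the vertical was only known to about 0.1 rad, which did not affect the result.

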